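# Turn a roll bender's feed round: idle, swap trays, load bars, slow feed

## Task

The roll bender is to be fed from the other side. First put its feed lever fully back to idle (the red mark); then, with it at idle, swap the places of the blue tray and the red tray, each lengthwise in the middle of the other's taped outline, and put every aluminium bar lying on the bench into the blue tray (before or after it is moved). When all that is done, set the lever to the green mark and let go, leaving the mug and the bottle where they are.

Things in the scene. Friction and masses are not known exactly. Their poses are not given: they have to be found in the camera images.
- blue_tray: blue plastic tray, open-topped box 160 (x) x 62 (y) x 45 mm high outside, walls and floor 4 mm thick, loose, about 0.2 kg, stands upright on one of the two taped outlines at the start; origin at the centre of its underside, x along its length, z up. It can be gripped across its 62 mm width from above
- red_tray: red plastic tray, open-topped box 160 (x) x 62 (y) x 45 mm high outside, walls and floor 4 mm thick, loose, about 0.2 kg, stands upright on one of the two taped outlines at the start; origin at the centre of its underside, x along its length, z up. It can be gripped across its 62 mm width from above
- blue_outline: the tray place where the blue tray stands at the start: a rectangle outlined in yellow and black tape flat on the bench (no thickness to speak of), 190 x 90 mm inside the tape, to the left or right of the lever console; origin at its centre at bench level, x along its length. The red tray belongs in its middle at the end, lengthwise, either way round
- red_outline: the tray place where the red tray stands at the start: a rectangle outlined in yellow and black tape flat on the bench (no thickness to speak of), 190 x 90 mm inside the tape, to the left or right of the lever console; origin at its centre at bench level, x along its length. The blue tray belongs in its middle at the end, lengthwise, either way round
- bar1: loose aluminium flat bar, 110 x 18 x 15 mm, about 0.08 kg, lying flat on the bench at the start; origin at its centre, x along its length, y along its 18 mm width, z up. One of up to four alike; some may be absent
- bar2: loose aluminium flat bar, 110 x 18 x 15 mm, about 0.08 kg, lying flat on the bench at the start; origin at its centre, x along its length, y along its 18 mm width, z up. One of up to four alike; some may be absent
- bar3: loose aluminium flat bar, 110 x 18 x 15 mm, about 0.08 kg, lying flat on the bench at the start; origin at its centre, x along its length, y along its 18 mm width, z up. One of up to four alike; some may be absent
- bar4: loose aluminium flat bar, 110 x 18 x 15 mm, about 0.08 kg, lying flat on the bench at the start; origin at its centre, x along its length, y along its 18 mm width, z up. One of up to four alike; some may be absent
- console: grey control console fixed to the bench, 90 (x) x 130 (y) x 60 mm high, with the feed lever on top and an arc of painted marks on its far (+x) side; origin at the centre of its underside, x away from the robot. The lever swings in a plane across the console (its y-z plane)
- feed_lever (a joint): angle of the feed lever in rad, 0 to 1.4. 0: idle, against its stop, in line with the red mark, leaning 0.70 rad from upright towards the console's +y; it grows as the lever swings over towards the console's -y (upright at 0.70). The green mark is at 0.45. Friction holds it wherever it is left (about 2.5 N at the handle to move it)
- lever_hinge (a point): point on the lever's hinge axis (which runs along the console's x), 60 mm above the bench, over the console's centre. At lever angle q the handle's axis is at hinge + 130 mm x (-sin(q-0.70) along the console's y, cos(q-0.70) up)
- lever_grip (a point): grip point in the middle of the lever's handle: a black round bar 18 mm thick and 70 mm long, parallel to the hinge axis, that sticks out from the top of the 12 mm stem towards the robot (console -x); this point is 35 mm from the stem's middle on the console's -x side
- oil_bottle: grey bottle with red cap, 60 mm across, 150 mm tall, origin under its centre; not part of the job, leave it where it is
- mug: white mug, 80 mm across, 90 mm tall, origin under its centre; not part of the job, leave it where it is
Mind the look-alikes: they are no part of the job. There is more than one size of the red_tray; the job needs the smaller.

How it is judged:
By the outcome, as a careful person would: the job done as asked, in the order asked, and still so for the second after the job is handed in, with the robot touching nothing.
Of bar1, bar2, bar3, bar4 only 2 to 4 are there at a start; the rules pass over those that are not, and their reading is None.
At some moment in a run one of blue_tray, red_tray, bar1, bar2, bar3, bar4 may be knocked a few centimetres aside while the robot is not near it.
Once in a run the grip may slacken for a moment while it holds something.
It also fails if it takes over 210 s, if anything falls off the work surface, if the arm or the gripper's body presses on something with over 40 N, if the wrist force passes 120 N, or if a joint passes its speed limit or range.

## Robot

A 6-joint arm with a two-finger parallel gripper is mounted at the origin on the work surface. World frame = base frame: x ahead of the robot, y to its left, z up, the work surface at z = 0. Lengths are in m, angles in rad, forces in N, time in s.
With the tool pointing down it reaches from about 0.375 to 0.925 m from the base axis. Payload 5.7 kg.
Tool frame: the origin (TCP) lies midway between the tips of the shut fingers; the grasp point (between the pads) lies 19 mm behind it; z points along the fingers, y is the line along which they close (so a half turn about z gives the same grasp; the last joint's range is limited). The gripper opens to 88 mm and grips with 3 to 60 N. Pads are 20 mm wide; open, the fingers measure 115 mm over their backs; the gripper's body (75 mm by 178 mm) begins 61 mm behind the grasp point.
Start: joints at [-1.223, 0.359, 1.51, -0, 1.272, -0.115], TCP at [0.268, -0.537, 0.223] pointing down, gripper open.
Joint ranges: [-2.97, 2.97], [-1.01, 2.36], [0.21, 2.38], [-0.96, 4.11], [0.2, 2.71], [-2.98, 2.98]. Speed limits (rad/s): [2.39, 2.39, 3.14, 3.14, 3.14, 3.14].

## Interface

Orientations are given as a unit quaternion [x, y, z, w].
In Python, from bench import move_ptp, servo_line, goto_joints, move_gripper, sleep, inverse_kinematics, capture, PlanningError, close_job, spot_in, silhouettes, current_clock, current_joint_pos, current_qvel, current_joint_torque, current_position, current_orientation, current_force, current_torque, current_finger_gap, current_grip_force gives the robot as it stands. Calls block until the motion is done:
- move_ptp(position, orientation): joint-space move of the TCP to a pose.
- servo_line(position, orientation=None, rate=0.15, contact_N=None): straight line of the TCP; orientation=None keeps the orientation; rate is the mean speed in m/s. With contact_N (N) it stops when the force on the tool has changed by that much, and returns True; else False.
- goto_joints(angles): joint-space move.
- move_gripper(opening): finger opening in m; the grip force is fixed at half the most; returns when the fingers have stopped.
- sleep(seconds).
- inverse_kinematics(position, orientation): joint angles nearest the present ones, or None.
- capture(name): name is "side" or "top" or "wrist"; returns a dict with "image" (384x512x3 uint8, blue, green, red), "range_z" (384x512 float32, m along the optical axis (not along the pixel's ray), 0 where there is no reading), "intrinsics" (3x3 intrinsics, pixels), "k1" (the pictures are not rectified: a ray, as slopes to the right and down, at radius r is drawn at 1 + k1 r^2 times it, then the intrinsics apply), "R" (3x3) and "t" (3): a world point X has camera coordinates R X + t. Camera axes: x right, y down, z forward; pixel columns grow to the right and rows downward; lengths in m; the calibration is good to about 2 mm. A picture is of the moment at which its call begins.
A pose or a line that the arm cannot do raises PlanningError and nothing moves.
- close_job(): hands the job in; it is judged then, once.
Trained networks look in the newest picture that a camera, given by its name, has taken for a name from the list of things; names that differ only in an ending like _2 or _b are one class to them, and where a whole thing is asked for, a point or a joint stands for the part that bears it (a point fixed in the world has none). Each returns a list of dicts, best first, with "conf" (0 to 1); they miss things now and then, are a little off and sometimes report something else, mostly with a low value. They report only what shows in the picture. A call takes as long as a camera call. They do not tell look-alikes from the thing itself.
- spot_in(camera, query): "xy" ([column, row] in pixels, amid what is visible of it).
- silhouettes(camera, query): "region" (384x512 bool, what is visible of it) and "xy" ([column, row] in pixels, amid what is visible of it).
Readings, each from a call of its own:
- current_clock(): time.
- current_joint_pos(): joint angles.
- current_qvel(): joint speeds.
- current_joint_torque(): joint torques, N m.
- current_position(): TCP position.
- current_orientation(): TCP orientation.
- current_force(): force on the tool from outside, world axes, zero at the start.
- current_torque(): the same for the moment, N m.
- current_finger_gap(): finger opening in m.
- current_grip_force(): force on a finger pad.
Only numpy, scipy, OpenCV 4.12 (cv2) and the standard library are available. Lean on these libraries where they do the work, as an engineer would, in place of code of your own. Each camera call takes 0.05 s, during which the arm holds its last target. There are 200 camera calls.

## Working session

There is one attempt and no reset: what is moved stays moved. The work goes in short steps, each a Python script; the robot and the scene stay as the last script left them, time stands still between calls to the robot, and variables do not carry over. Pictures are saved under pics/ and viewed, at most 14 in all, crops included, and the job is handed in when it is done.

```bash
mkdir -p pics; ls; cat > h.py <<'E'
import numpy as np, cv2
from bench import *
from scipy.spatial.transform import Rotation as Rn
def rays(c,px):
    px=np.atleast_2d(np.float64(px))
    K=c["intrinsics"]; k=c["k1"]
    d=(px-[K[0][2],K[1][2]])/[K[0][0],K[1][1]]
    u=d.copy()
    for _ in range(20): u=d/(1+k*(u**2).sum(1,keepdims=True))
    return np.c_[u,np.ones(len(u))]
def at_z(c,px,z):
    R=np.array(c["R"]);t=np.array(c["t"]); o=-R.T@t; d=rays(c,px)@R
    return o+d*((z-o[2])/d[:,2])[:,None]
def cloud(c,mask):
    R=np.array(c["R"]);t=np.array(c["t"])
    v,u=np.nonzero(mask&(c["range_z"]>0))
    return (rays(c,np.c_[u,v])*c["range_z"][v,u][:,None]-t)@R
def down(yaw): # tool z down, tool y (closing) at angle yaw in world xy
    y=np.array([np.cos(yaw),np.sin(yaw),0]);z=np.array([0,0,-1.]);x=np.cross(y,z)
    return Rn.from_matrix(np.c_[x,y,z]).as_quat()
def rect(P):
    (cx,cy),(w,h),a=cv2.minAreaRect(np.float32(P[:,:2]))
    a=np.deg2rad(a)
    if w<h: w,h,a=h,w,a+np.pi/2
    return np.array([cx,cy]),w,h,(a+np.pi/2)%np.pi-np.pi/2
E
python3 - <<'E'
from h import *
for n in("top","side"):
    c=capture(n); cv2.imwrite(f"pics/{n}0.png",c["image"])
    print(n,(-np.array(c["R"]).T@c["t"]).round(3))
    for q in("blue_tray","red_tray","bar1","console","feed_lever","mug","oil_bottle"):
        for s in silhouettes(n,q):
            P=cloud(c,s["region"])
            print(q,round(s["conf"],2),np.round(s["xy"]),s["region"].sum(),end=" ")
            if len(P)>5:
                T=P[P[:,2]>np.percentile(P[:,2],97)-.008]
                r=rect(T);print("z",np.percentile(P[:,2],[2,97]).round(3),r[0].round(3),*np.round(r[1:],3))
            else:print()
E
```

```text
pics
top [0.381 0.015 1.518]
blue_tray 0.9 [326. 209.] 769 z [-0.002  0.048] [ 0.544 -0.259] 0.16 0.063 -0.109
red_tray 0.93 [204. 207.] 733 z [-0.001  0.048] [0.546 0.234] 0.16 0.063 -0.087
red_tray 0.76 [128. 226.] 1491 z [-0.     0.065] [0.469 0.499] 0.22 0.087 -1.396
bar1 0.42 [369. 224.] 174 z [-0.003  0.02 ] [ 0.48  -0.418] 0.108 0.019 0.113
bar1 0.39 [275. 154.] 159 z [0.001 0.189] [ 0.719 -0.056] 0.067 0.015 0.177
console 0.66 [260. 161.] 1062 z [0.001 0.184] [ 0.718 -0.055] 0.068 0.016 0.126
console 0.38 [329. 208.] 712 z [-0.002  0.048] [ 0.545 -0.258] 0.16 0.063 -0.109
feed_lever 0.68 [272. 152.] 148 z [0.073 0.189] [ 0.718 -0.056] 0.066 0.015 0.177
feed_lever 0.63 [258. 160.] 1003 z [0.02  0.185] [ 0.718 -0.056] 0.068 0.016 0.17
mug 0.63 [365. 177.] 541 z [-0.002  0.092] [ 0.664 -0.414] 0.08 0.077 -1.164
oil_bottle 0.79 [154. 174.] 298 z [0.012 0.153] [0.665 0.417] 0.026 0.022 0.042
side [0.087 1.086 0.953]
blue_tray 0.78 [313. 172.] 1020 z [0.002 0.047] [ 0.546 -0.258] 0.165 0.072 -0.126
blue_tray 0.36 [344. 156.] 227 z [-0.002  0.019] [ 0.482 -0.418] 0.109 0.029 0.134
red_tray 0.95 [217. 345.] 3975 z [0.003 0.064] [0.47 0.5 ] 0.225 0.088 -1.402
red_tray 0.63 [242. 264.] 1744 z [0.001 0.046] [0.547 0.236] 0.165 0.068 -0.075
bar1 0.8 [298. 205.] 283 z [-0.002  0.019] [ 0.514 -0.075] 0.109 0.025 -0.017
bar1 0.68 [342. 155.] 129 z [0.003 0.019] [ 0.482 -0.418] 0.098 0.029 0.077
bar1 0.48 [283. 238.] 271 z [-0.001  0.019] [0.508 0.084] 0.109 0.022 -0.527
console 0.9 [227. 188.] 1789 z [0.002 0.182] [ 0.719 -0.054] 0.069 0.022 0.175
feed_lever 0.57 [228. 152.] 250 z [0.078 0.186] [ 0.718 -0.052] 0.066 0.018 0.186
mug 0.84 [298. 137.] 642 z [0.003 0.091] [ 0.665 -0.412] 0.087 0.076 -1.157
oil_bottle 0.91 [166. 282.] 1118 z [0.009 0.15 ] [0.666 0.421] 0.027 0.027 -0.728
```

```bash
python3 - <<'E'
import cv2
a=cv2.imread("pics/top0.png")
cv2.imwrite("pics/top0c.png",cv2.resize(a[120:280,90:410],(800,400),interpolation=2))
E
```

```text
(no output)
```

View pics/top0c.png

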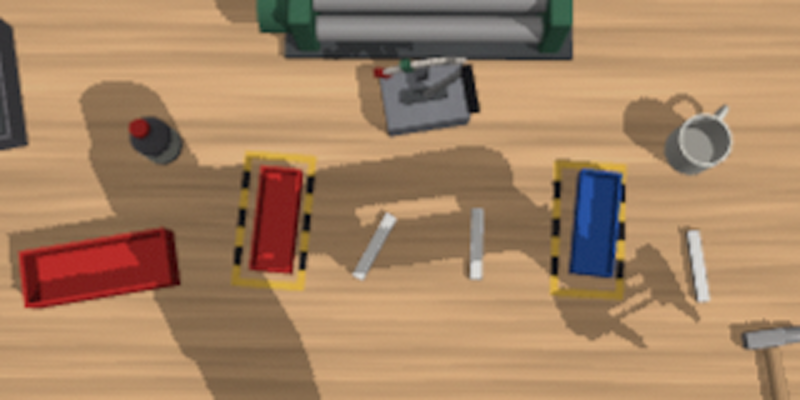

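View pics/side0.png

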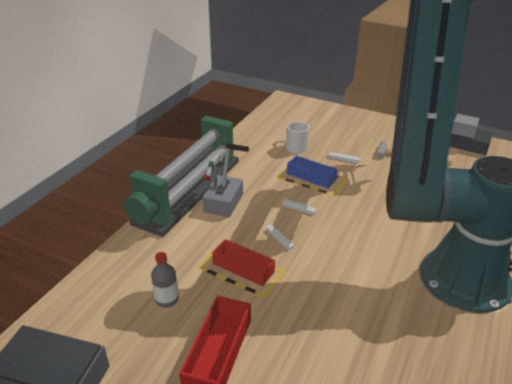

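The candidates are as follows (pixels in the top crop):
- **Red trays:** the one at (275,220) is 160x63 mm on the tape, so it is the one I want. The one at (100,268) is 220x87 mm, a decoy.
- **Bars:** there are three, at (375,245), (477,243) and (697,265). The hammer at (770,340) isn't one.
- **Lever:** the handle is at (470,88), leaning towards -y.

Next, close views with the wrist camera.

```bash
python3 - <<'E'
from h import *
ims=[]
for i,(x,y) in enumerate([(.53,-.26),(.62,-.03),(.53,.235)]):
    move_ptp([x-.02,y,.42],down(np.pi/2)); c=capture("wrist")
    np.save(f"w{i}.npy",c,allow_pickle=True)
    ims.append(c["image"]); o=-np.array(c["R"]).T@c["t"]
    print(o.round(3),at_z(c,[[0,0],[511,0],[511,383],[0,383]],0).round(2)[:,:2].tolist())
    for q in("blue_tray","red_tray","bar1","console","feed_lever"):
        for s in silhouettes("wrist",q):
            P=cloud(c,s["region"])
            if len(P)>50:
                T=P[P[:,2]>np.percentile(P[:,2],97)-.008]
                r=rect(T);print(q,round(s["conf"],2),np.round(s["xy"]),"z",np.percentile(P[:,2],[2,97]).round(3),r[0].round(3),*np.round(r[1:],3))
    hsv=cv2.cvtColor(c["image"],cv2.COLOR_BGR2HSV)
    cv2.imwrite(f"pics/w{i}.png",c["image"])
cv2.imwrite("pics/w_all.png",cv2.resize(np.hstack(ims),(800,200)))
print(current_clock())
E
```

```text
[ 0.437 -0.26   0.582] [[0.21, -0.76], [0.22, 0.23], [1.18, 0.48], [1.18, -1.02]]
blue_tray 0.6 [259. 168.] z [0.002 0.046] [ 0.544 -0.259] 0.16 0.062 -0.109
red_tray 0.9 [491. 170.] z [0.002 0.046] [0.546 0.233] 0.161 0.066 -0.081
bar1 0.77 [423. 150.] z [0.001 0.017] [0.507 0.082] 0.109 0.02 -0.492
bar1 0.66 [345. 154.] z [0.001 0.017] [ 0.513 -0.076] 0.109 0.02 -0.044
bar1 0.62 [179. 134.] z [0.003 0.017] [ 0.481 -0.418] 0.109 0.019 0.135
bar1 0.18 [468. 166.] z [-0.001  0.003] [0.55  0.241] 0.219 0.119 -0.057
console 0.94 [391. 244.] z [0.006 0.068] [ 0.615 -0.081] 0.373 0.068 0.886
[ 0.527 -0.03   0.582] [[0.3, -0.53], [0.31, 0.46], [1.27, 0.71], [1.28, -0.79]]
blue_tray 0.89 [141. 119.] z [0.002 0.046] [ 0.545 -0.258] 0.161 0.064 -0.11
red_tray 0.9 [489.  93.] z [0.004 0.063] [0.484 0.413] 0.084 0.048 0.179
red_tray 0.83 [393. 117.] z [0.002 0.046] [0.546 0.234] 0.161 0.064 -0.078
bar1 0.68 [317. 100.] z [0.001 0.017] [0.507 0.083] 0.109 0.018 -0.5
bar1 0.57 [64. 89.] z [-0.     0.017] [ 0.481 -0.418] 0.11 0.021 0.117
console 0.7 [276. 226.] z [0.017 0.184] [ 0.718 -0.057] 0.069 0.017 0.161
feed_lever 0.71 [241. 237.] z [0.021 0.186] [ 0.718 -0.057] 0.07 0.017 0.173
[0.438 0.235 0.582] [[0.22, -0.27], [0.22, 0.72], [1.18, 0.98], [1.19, -0.53]]
blue_tray 0.73 [ 23. 165.] z [0.002 0.046] [ 0.546 -0.258] 0.161 0.066 -0.106
red_tray 0.86 [397. 131.] z [0.004 0.063] [0.468 0.5  ] 0.222 0.087 -1.386
red_tray 0.77 [258. 167.] z [0.002 0.046] [0.545 0.233] 0.16 0.062 -0.083
bar1 0.87 [109. 148.] z [-0.     0.017] [ 0.512 -0.075] 0.108 0.02 -0.022
bar1 0.81 [184. 149.] z [-0.     0.017] [0.507 0.083] 0.108 0.019 -0.493
console 0.67 [136. 248.] z [0.007 0.062] [0.661 0.096] 0.339 0.136 -0.871
5.5417
```

View pics/w_all.png

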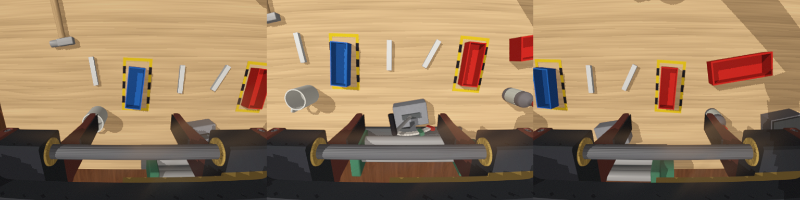

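View pics/w1.png

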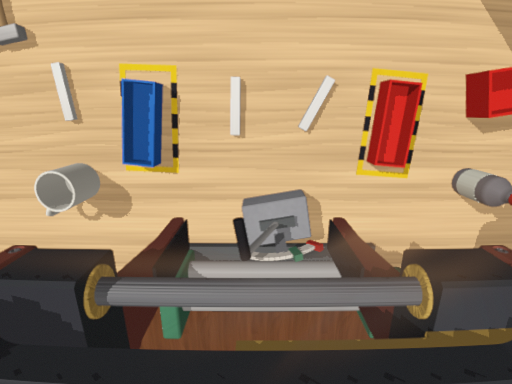

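The wrist view w1 shows the blue tray at (142,122), the small red tray at (395,122), bars at (63,92), (235,105) and (317,102), and the handle at (241,237). Next I'll fit the outlines and the console.

```bash
python3 - <<'E'
from h import *
for i,cxy in((0,(.544,-.259)),(2,(.546,.234)),(1,(.544,-.259)),(1,(.546,.234))):
    c=np.load(f"w{i}.npy",allow_pickle=True).item()
    hsv=cv2.cvtColor(c["image"],cv2.COLOR_BGR2HSV)
    m=cv2.inRange(hsv,(22,170,90),(35,255,255))>0
    v,u=np.nonzero(m); P=at_z(c,np.c_[u,v],0)
    P=P[np.hypot(*(P[:,:2]-cxy).T)<.14]
    r=rect(P); print(len(P),r[0].round(4),np.round(r[1:],3))
c=np.load("w1.npy",allow_pickle=True).item(); P=cloud(c,np.ones((384,512),bool))
top=capture("top"); P2=cloud(top,np.ones((384,512),bool))
for Q in(P,P2):
    Q=Q[(np.hypot(Q[:,0]-.72,Q[:,1])<.14)&(Q[:,0]<.775)]
    T=Q[(Q[:,2]>.052)&(Q[:,2]<.068)]; r=rect(T); print("console",len(T),r[0].round(4),np.round(r[1:],3), cv2.boxPoints(cv2.minAreaRect(np.float32(T[:,:2]))).round(3).tolist())
    H=Q[(Q[:,2]>.178)]; r=rect(H); print("handle",len(H),r[0].round(4),np.round(r[1:],3),np.sort(H[:,2])[-5:].round(4))
B=P2[(P2[:,0]>.76)&(np.abs(P2[:,1])<.3)];
for lo in np.arange(.76,.95,.03): 
    b=B[(B[:,0]>=lo)&(B[:,0]<lo+.03)]; print(round(lo,2),b[:,2].max().round(3) if len(b) else None)
E
```

```text
906 [ 0.5387 -0.2517] [ 0.213  0.113 -0.048]
1016 [0.5494 0.2417] [ 0.213  0.113 -0.069]
893 [ 0.5388 -0.252 ] [ 0.213  0.113 -0.043]
1033 [0.5486 0.2419] [ 0.213  0.113 -0.068]
console 2209 [0.7363 0.006 ] [ 0.13   0.09  -1.399] [[0.6809999942779541, 0.06199999898672104], [0.703000009059906, -0.06599999964237213], [0.7919999957084656, -0.05000000074505806], [0.7689999938011169, 0.07800000160932541]]
handle 7243 [ 0.6531 -0.0496] [ 0.189  0.089 -0.413] [0.5299 0.5299 0.5299 0.53   0.5303]
console 575 [0.7346 0.0074] [ 0.128  0.087 -1.404] [[0.6809999942779541, 0.06300000101327896], [0.703000009059906, -0.06300000101327896], [0.7879999876022339, -0.04800000041723251], [0.7670000195503235, 0.07800000160932541]]
handle 84 [ 0.7185 -0.0561] [0.07  0.017 0.202] [0.189  0.1896 0.1897 0.1903 0.191 ]
0.76 0.17
0.79 0.176
0.82 0.177
0.85 0.176
0.88 0.178
0.91 0.177
0.94 0.01
```

```bash
cat >> h.py <<'E'
CY=.172; CC=np.array([.736,.0062]); ex=np.array([np.cos(CY),np.sin(CY)]); ey=np.array([-ex[1],ex[0]])
def grip_tcp(q):
    p=CC-.033*ex-.13*np.sin(q-.7)*ey
    return np.r_[p,.06+.13*np.cos(q-.7)-.017]
def lever_q():
    c=capture("top"); P=cloud(c,np.ones((384,512),bool))
    P=P[(np.hypot(P[:,0]-.71,P[:,1]-.01)<.14)&(P[:,0]<.76)&(P[:,2]>.1)&(P[:,2]<.2)]
    u=(P[:,:2]-CC)@ex; v=(P[:,:2]-CC)@ey; P=P[(u<-.015)&(u>-.08)]
    v=(P[:,:2]-CC)@ey
    return .7-np.arctan2(np.median(v),np.median(P[:,2])-.005-.06),len(P),np.median(v),P[:,2].max()
E
python3 - <<'E'
from h import *
o=down(np.pi/2+CY)
print(lever_q())
q0=1.165; g=grip_tcp(q0)
move_ptp(g+[0,0,.12],o); move_gripper(.06); servo_line(g,rate=.15)
print(move_gripper(0),current_finger_gap(),current_grip_force(),current_position())
for q in np.linspace(q0,-.02,14)[1:]:
    servo_line(grip_tcp(q),rate=.12)
    print(round(q,2),np.round(current_force(),1))
E
```

```text
(np.float64(1.1587506357775759), 71, np.float64(-0.05828378705512399), np.float64(0.19162170409965879))
False 0.017476435630211094 30.000118911266327 [ 0.71359734 -0.05729985  0.1594005 ]
1.07 [-2.  -3.   5.6]
0.98 [-3.1 -2.8  8.2]
0.89 [-1.4 -2.5  8.6]
0.8 [-1.3 -1.   7.7]
0.71 [ 0.7 -1.1  7.4]
0.62 [1.2 0.3 5.4]
0.53 [3.  2.5 4.8]
0.44 [4.9 2.  3.9]
0.34 [5.7 1.6 1.2]
0.25 [5.1 1.1 0.8]
0.16 [5.7 1.1 0.3]
0.07 [ 6.9  1.2 -1.5]
-0.02 [ 5.4 -7.3  3.5]
```

```bash
python3 - <<'E'
from h import *
servo_line(grip_tcp(-.05),rate=.05); print(np.round(current_force(),1))
move_gripper(.05); p=np.array(current_position()); servo_line(p+[0,0,.1],rate=.25)
move_ptp([.5,-.05,.42],down(np.pi/2)); print(lever_q(),grip_tcp(0))
c=capture("wrist"); cv2.imwrite("pics/l1.png",c["image"])
for q in("bar1","blue_tray","red_tray"):
    for s in silhouettes("wrist",q):
        P=cloud(c,s["region"])
        if len(P)>50:
            T=P[P[:,2]>np.percentile(P[:,2],97)-.008]; r=rect(T);print(q,round(s["conf"],2),r[0].round(3),np.round(r[1:],3))
print(current_clock())
E
```

```text
[  1.7 -13.8  14.7]
(np.float64(0.009032176811391679), 68, np.float64(0.08418769276597873), np.float64(0.17391870582665495)) [0.68915315 0.08306449 0.14242948]
bar1 0.89 [ 0.513 -0.076] [ 0.109  0.018 -0.017]
bar1 0.75 [ 0.481 -0.418] [0.111 0.021 0.114]
bar1 0.72 [0.508 0.082] [ 0.109  0.019 -0.497]
blue_tray 0.86 [ 0.545 -0.257] [ 0.16   0.061 -0.108]
red_tray 0.95 [0.546 0.234] [ 0.161  0.064 -0.092]
red_tray 0.87 [0.483 0.415] [0.086 0.054 0.203]
15.5083
```

View pics/l1.png

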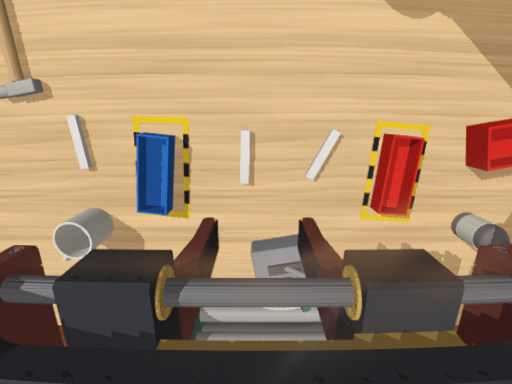

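The lever is at idle. The w view shows bars at (78,142), (246,157) and (323,155), and everything else is unmoved. Bars next.

```bash
cat >> h.py <<'E'
def find(q,cam="wrist",zmax=.05,size=(.11,.018),verbose=0):
    c=capture(cam); out=[]
    for s in silhouettes(cam,q):
        P=cloud(c,s["region"]); 
        if len(P)<40: continue
        top=np.percentile(P[:,2],97)
        T=P[P[:,2]>top-.008]; r=rect(T)
        if abs(r[1]-size[0])<.02 and abs(r[2]-size[1])<.02: out.append((r[0],r[3],top))
    return out
def nearest(q,xy,size,d=.12):
    L=[f for f in find(q,size=size) if np.hypot(*(f[0]-xy))<d]
    return min(L,key=lambda f:np.hypot(*(f[0]-xy))) if L else None
BAR=(.11,.018); TR=(.16,.062)
def near_yaw(y):  # closing direction, modulo pi, nearest pi/2
    return (y+np.pi)%np.pi if 0<=(y%np.pi) else y
E
cat > bars.py <<'E'
from h import *
import sys
def bar(xy,off):
    xy=np.array(xy)
    move_ptp([xy[0]-.03,xy[1],.3],down(np.pi/2)); move_gripper(.05)
    f=nearest("bar1",xy,BAR); print("bar",f)
    if f is None: return
    p,a,_=f; o=down(a+np.pi/2)
    move_ptp([*p,.09],o); servo_line([*p,.004],rate=.12); move_gripper(0)
    print("gap",round(current_finger_gap(),4)); 
    servo_line([*p,.10],rate=.15)
    move_ptp([.50,-.25,.3],down(np.pi/2))if 0 else None
    t=TRAY; d=np.array([-np.sin(t[1]),np.cos(t[1])]); w=t[0]+off*d
    move_ptp([*w,.11],down(t[1]+np.pi/2)); print("gap",round(current_finger_gap(),4))
    if current_finger_gap()<.01: return
    servo_line([*w,.049],rate=.12); move_gripper(.03); servo_line([*w,.12],rate=.25)
move_ptp([.50,-.25,.35],down(np.pi/2)); TRAY=nearest("blue_tray",[.545,-.257],TR); print(TRAY)
bar([.481,-.418],-.015)
bar([.513,-.076],.015)
bar([.508,.082],0)
move_ptp([.50,-.20,.42],down(np.pi/2))
c=capture("wrist");cv2.imwrite("pics/b1.png",c["image"][60:300])
for q,s in(("bar1",BAR),("blue_tray",TR),("red_tray",TR)): print(q,find(q,size=s))
print(current_clock())
E
python3 bars.py
```

```text
(array([ 0.54454833, -0.2592234 ]), np.float64(-0.10814577870399233), np.float64(0.04594272608077569))
bar (array([ 0.48045728, -0.41940364]), np.float64(0.11872700873520303), np.float64(0.01677533981367157))
gap 0.0179
gap 0.0176
bar (array([ 0.51214123, -0.07631011]), np.float64(-0.006298775452201255), np.float64(0.016727147229895715))
gap 0.0179
gap 0.0176
bar (array([0.50733173, 0.08219733]), np.float64(-0.48809371168244375), np.float64(0.016740937798163526))
gap 0.0174
gap 0.0177
bar1 [(array([ 0.54196447, -0.27833995]), np.float64(-0.11107498958697004), np.float64(0.021007391748819246)), (array([ 0.54522723, -0.25957027]), np.float64(-0.10831941680706514), np.float64(0.03599716731812421)), (array([ 0.54767805, -0.24274474]), np.float64(-0.09681482721403256), np.float64(0.020966410678590234))]
blue_tray [(array([ 0.54452181, -0.25946945]), np.float64(-0.11417331119916874), np.float64(0.046431065705441935))]
red_tray [(array([0.54565322, 0.23348975]), np.float64(-0.06918586248500525), np.float64(0.04586730142154164))]
39.4417
```

View pics/b1.png

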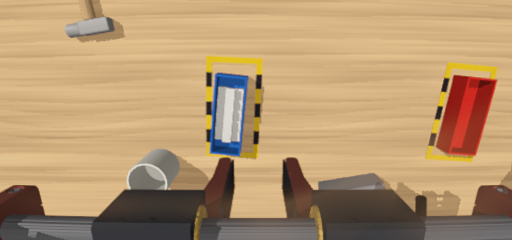

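All three bars are in the blue tray. Its pixels in the b1 view are (230,115). Next the trays: red goes to a temporary spot on the right, passing blue on the robot side.

```bash
cat > trays.py <<'E'
from h import *
TCPZ=.011
def look(q,xy):
    move_ptp([xy[0]-.04,xy[1],.38],down(np.pi/2)); return nearest(q,np.array(xy),TR,.15)
def carry(q,src,dst,yaw,via=(),h=.03):
    f=look(q,src); print(q,f); move_gripper(.088)
    p,a,_=f; o=down(a+np.pi/2)
    move_ptp([*p,.12],o); servo_line([*p,TCPZ],rate=.12); move_gripper(0)
    print("gap",round(current_finger_gap(),4)); o2=down(yaw+np.pi/2)
    servo_line([*p,TCPZ+h],rate=.1)
    for v in via: servo_line([*v,TCPZ+h],o2,rate=.2); print(" gap",round(current_finger_gap(),4))
    servo_line([*dst,TCPZ+h],o2,rate=.2); print("gap",round(current_finger_gap(),4),current_grip_force())
    servo_line([*dst,TCPZ+.001],rate=.06); move_gripper(.088); servo_line([*dst,.13],rate=.25)
    f=look(q,dst); print("placed",f, "err",None if f is None else (f[0]-dst).round(4),current_clock())
BO=([.5388,-.2518],-.046); RO=([.549,.2418],-.069)
E
python3 - <<'E'
from trays import *
carry("red_tray",[.546,.234],[.46,-.395],.0,[(.42,.12),(.39,-.1),(.385,-.27)],.055)
E
```

```text
red_tray (array([0.54576647, 0.23362273]), np.float64(-0.08188101824335803), np.float64(0.04598061384147263))
gap 0.0617
 gap 0.0616
 gap 0.0619
 gap 0.0615
gap 0.0621 29.99931514263153
placed (array([ 0.45986035, -0.39542848]), np.float64(-0.0002856240269109023), np.float64(0.04596398735457596)) err [-0.0001 -0.0004] 52.95
```

```bash
python3 - <<'E'
from trays import *
carry("blue_tray",[.5445,-.259],*RO)
carry("red_tray",[.46,-.395],*BO)
move_ptp([.46,0,.42],down(np.pi/2)); c=capture("wrist");cv2.imwrite("pics/t1.png",c["image"])
for q,s in(("bar1",BAR),("blue_tray",TR),("red_tray",TR)): print(q,find(q,size=s))
print(lever_q())
E
```

```text
blue_tray (array([ 0.54438621, -0.25930902]), np.float64(-0.10717678754136717), np.float64(0.04644336378898867))
gap 0.062
gap 0.0617 29.997805058956146
placed (array([0.54843867, 0.24152514]), np.float64(-0.06895256957351403), np.float64(0.04628048559135784)) err [-0.0006 -0.0003] 62.6167
red_tray (array([ 0.45995983, -0.39534238]), np.float64(-0.006226204312496542), np.float64(0.04585400621117863))
gap 0.0618
gap 0.0623 29.980364441871643
placed (array([ 0.53830755, -0.25188333]), np.float64(-0.041184587835584985), np.float64(0.0460438129602061)) err [-0.0005 -0.0001] 72.2
bar1 [(array([0.55092412, 0.26221818]), np.float64(-0.06724401857617401), np.float64(0.020819883440905396)), (array([0.54899925, 0.24116823]), np.float64(-0.07391537026487693), np.float64(0.03585064470466955))]
blue_tray [(array([0.54939133, 0.24234337]), np.float64(-0.06183926630191294), np.float64(0.046298456687052486))]
red_tray [(array([ 0.5397262 , -0.25109613]), np.float64(-0.04175956431493333), np.float64(0.04604792844161715))]
(np.float64(0.014405908536770484), 68, np.float64(0.08412377648409022), np.float64(0.17494081942231474))
```

View pics/t1.png

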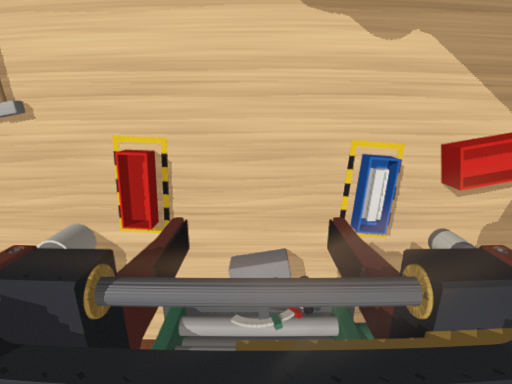

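t1 shows red centred in the right outline at (137,188) and blue, with the bars, in the left one at (377,193). Before the final lever move I'll check for a hidden fourth bar.

```bash
python3 - <<'E'
from h import *
ims=[]
for n in("top","side"):
    c=capture(n); ims.append(c["image"])
    for s in silhouettes(n,"bar1"):
        P=cloud(c,s["region"]); print(n,round(s["conf"],2),np.round(s["xy"]),np.median(P,0).round(3) if len(P) else None)
cv2.imwrite("pics/chk.png",cv2.resize(np.hstack(ims),(800,300),interpolation=cv2.INTER_AREA))
E
```

```text
top 0.57 [198. 204.] [0.55  0.241 0.034]
side 0.85 [244. 263.] [0.543 0.245 0.033]
```

View pics/chk.png

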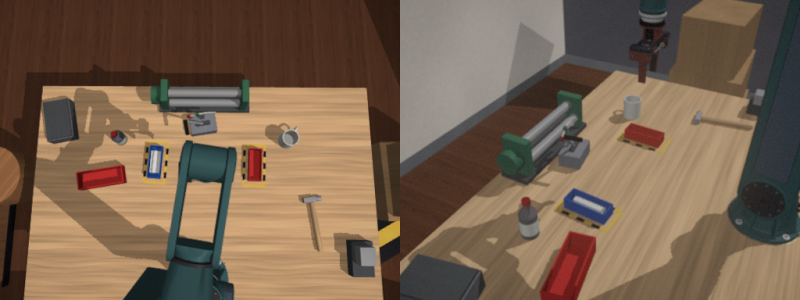

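No loose bars are left on the bench. Now the lever goes to green (0.45).

```bash
python3 - <<'E'
from h import *
o=down(np.pi/2+CY); g=grip_tcp(0)
move_gripper(.05)
move_ptp(g+[0,0,.12],o); servo_line(g,rate=.15); move_gripper(0); print(current_finger_gap(),np.round(current_force(),1))
for q in np.linspace(0,.45,7)[1:]: servo_line(grip_tcp(q),rate=.08)
sleep(.3); print(np.round(current_force(),1),current_position()-grip_tcp(.45))
move_gripper(.05); servo_line(grip_tcp(.45)+[0,0,.12],rate=.2)
move_ptp([.5,-.02,.42],down(np.pi/2)); print(lever_q())
c=capture("wrist");cv2.imwrite("pics/l2.png",cv2.resize(c["image"][200:340,190:340],(600,560)))
c=capture("side");cv2.imwrite("pics/l3.png",cv2.resize(c["image"][110:230,170:290],(600,600),interpolation=2))
print(current_clock())
E
```

```text
0.017181661292363867 [-0.  -0.8  2.3]
[-4.4  3.4  9.4] [-0.00029903  0.00051247  0.00133749]
(np.float64(0.45361199495401205), 12, np.float64(0.03178992160842576), np.float64(0.19500339713669204))
81.7417
```

View pics/l3.png

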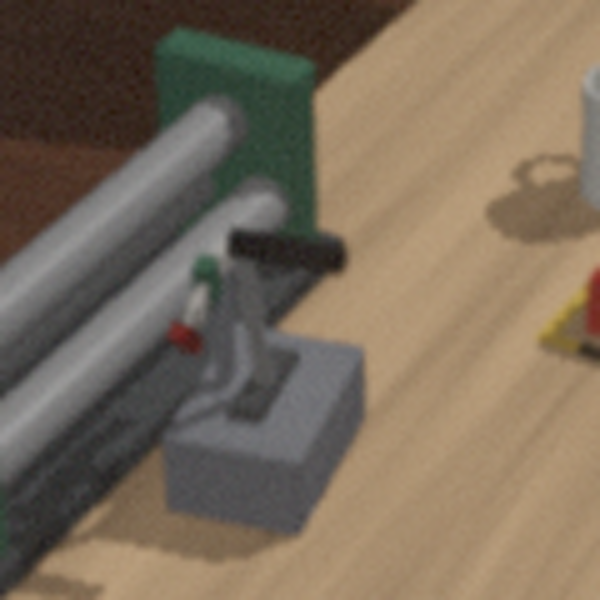

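The lever now stands by the green mark (handle at (285,250) in l3). The arm partly blocked that reading, so I'll measure again with it out of the way and make a last check of the trays.

```bash
python3 - <<'E'
from h import *
move_ptp([.40,-.30,.42],down(np.pi/2)); print(lever_q())
print(find("blue_tray","top",size=TR),find("red_tray","top",size=TR))
for q in("mug","oil_bottle"): print(q,find(q,"top",size=(.08,.077)))
c=capture("side"); 
for s in silhouettes("side","feed_lever"):
    P=cloud(c,s["region"]); u=(P[:,:2]-CC)@ex; v=(P[:,:2]-CC)@ey; m=(u<-.015)&(u>-.08)&(P[:,2]>.1); print(s["conf"],m.sum(),v[m].min(),v[m].max(),P[m][:,2].max())
E
```

```text
(np.float64(0.44448212882717764), 70, np.float64(0.03359162019056401), np.float64(0.19993424831080234))
[(array([0.54874629, 0.2418063 ]), np.float64(-0.06803724110685394), np.float64(0.04929626312265614))] [(array([ 0.53876114, -0.24944805]), np.float64(-0.03216406174932285), np.float64(0.04794772291394915))]
mug [(array([ 0.66345006, -0.41273844]), np.float64(0.5527591578226625), np.float64(0.09283954056744487))]
oil_bottle []
0.48 99 0.02672562077857174 0.048138576719036215 0.19801893927437142
```

Lever at about 0.445, trays in their places and the mug unmoved, so I'm handing in.

```bash
python3 -c "
from bench import *
print(close_job(),current_clock())"
```

```text
the job is handed in; nothing more can be done
the job is handed in; nothing more can be done
```

The job is handed in: the lever went to idle first, the trays were swapped with all three bars found on the bench in the blue one, and the lever was then left at the green mark (read 0.445 against 0.45), with the mug unmoved and the bottle never touched (its final position wasn't re-measured).

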